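# Slide the music player home into its docking amplifier

## Robot

A 6-joint arm with a two-finger parallel gripper is mounted at the origin on the work surface. World frame = base frame: x ahead of the robot, y to its left, z up, the work surface at z = 0. Lengths are in m, angles in rad, forces in N, time in s.
With the tool pointing down it reaches from about 0.35 to 0.775 m from the base axis. Payload 5.5 kg.
Tool frame: the origin (TCP) lies between the finger pads; the fingertips stand 11 mm ahead of it and the grasp point (between the pads) lies 8 mm behind it (tips_ahead is the distance from the TCP to the fingertips, in m); z points along the fingers, y is the line along which they close (so a half turn about z gives the same grasp; the last joint's range is limited). The gripper opens to 85 mm and grips with 20 to 120 N. Pads are 22 mm wide; open, the fingers measure 114 mm over their backs; the gripper's body (76 mm by 85 mm) begins 54 mm behind the grasp point. The pads swing forward as they close: fully open they stand 13 mm farther back than shut.
Start: joints at [1.049, 0.313, 0.046, 1.304, 0, 1.431], TCP at [0.214, 0.534, 0.242] pointing down, gripper open.
Joint ranges: [-2.76, 2.76], [-0.86, 1.69], [-1.03, 1.26], [-2.2, 2.34], [-1.47, 1.5], [-3.14, 3.14]. Speed limits (rad/s): [2.57, 2.57, 3.14, 3.14, 3.14, 3.14].

## Interface

Orientations are given as a unit quaternion [w, x, y, z].
In Python, from workcell import * gives the robot as it stands. The module is installed in compiled form; this text tells all that it offers.
- The arm moves only by the tool jog_arm, never from a script. Its argument "moves" is a list of rows, each an object with "fingers": the closure, from 0 (fully open) to 1 (shut); "slide": the shift along the tool's x, y, z in mm, a list of three; "angular": the turn, a rotation vector about the tool's x, y, z in degrees, a list of three. A call has 1 to 10 rows; each row is the pose to reach, as a shift and turn from the pose commanded when the call began, along the tool's axes at that moment; what a row does not reach only later rows make up. A row lasts 1/12 s, in which the tool goes at most 41.7 mm and 7.16 degrees, less where a joint would pass 70% of its speed; a pose out of reach is approached as far as the arm can. A call with a gripper value outside its range is refused whole. The fingers move at their own pace and stop on an object; "squeeze" is the grip in N (left out, the last holds). Time passes only in rows, so rows that repeat a pose let the fingers close. It gives the time, the measured TCP pose, the force, the opening and the grip force at its end, in the units of the state.
- get_state(): the state, without advancing time (a new reading comes with each control period).
- read_camera(name): name is "scene" or "top" or "wrist"; returns a dict with "color" (420x560x3 uint8, red, green, blue), "fovy" (degrees; the focal length in pixels is half the picture's height over the tangent of half this angle, whatever the lens; pixels are square), "cx", "cy" (the principal point, pixels), "world_from_camera" (4x4, takes a point from camera to world coordinates); the wrist camera has in their place "tool_from_camera" (4x4, takes a point from camera to tool coordinates, whose origin is the TCP and whose axes are the flange's). Camera axes: x right, y down, z forward; pixel columns grow to the right and rows downward; lengths in m; the calibration is good to about 2 mm. A picture is of the moment at which its call begins: read the wrist's pose just before it. There is no depth.
- hand_in(): hands the job in; it is judged then, once.
Trained networks look in a picture, given as the dict that the camera call returned (one of the last four; its "shot" number tells which), for a name from the list of things; names that differ only in an ending like _2 or _b are one class to them, and where a whole thing is asked for, a point or a joint stands for the part that bears it (a point fixed in the world has none). Each returns a list of dicts, best first, with "p" (0 to 1); they miss things now and then, are a little off and sometimes report something else, mostly with a low value. They report only what shows in the picture. A call takes as long as a camera call. They do not tell look-alikes from the thing itself.
- look_for(target, picture): "point" ([column, row] in pixels, amid what is visible of it).
- tip_of(target, picture): "point" ([column, row] in pixels: a listed point, or the origin of a listed thing).
The state is a dict: "clock": time; "joint_pos": joint angles; "qvel": joint speeds; "tau": joint torques, N m; "tcp_pos": TCP position; "orientation": TCP orientation; "wrist_force": force on the tool from outside, world axes, zero at the start; "ft_torque": the same for the moment, N m; "finger_gap": finger opening in m; "grip_force": force on a finger pad.
Only numpy, scipy, OpenCV 4.12 (cv2) and the standard library are available. Lean on these libraries where they do the work, as an engineer would, in place of code of your own. Each camera call takes 0.05 s, during which the arm holds its last target. There are 200 camera calls.

## Task

Dock the music player: push it across the desk with the fingertips, socket end first, through the narrow gap between the two grey guide horns of the docking amplifier, until it is fully home against the stop at the back of the bay. The player stays flat on the desk all the way - push it, do not pick it up or tip it - and everything else on the desk is left where it is.

Things in the scene. Friction and masses are not known exactly. Their poses are not given: they have to be found in the camera images.
- player: Portable music player: steel slab, black screen on top, 122 mm long (its x) x 70 wide (y) x 16 thick, upright corners rounded 6 mm, 0.2 to 0.45 kg, loose on the desk. Origin: centre of its underside. +x points to the end with the single dark socket slot, which goes in first and at the start faces the dock to within 30 degrees; two round outlets are in the other end.
- player_nose (a point): Middle of the player's socket end face: 61 mm along +x from its origin, 8 mm above the underside.
- dock: Docking amplifier, fixed to the desk. Origin: on the desk, in the middle of the flat stop face at the back of the docking bay; +x is the direction in which the player is pushed in, y across the bay, z up. Its aluminium body lies behind the stop face (x 0 to 90 mm, y within 110 either side, 45 high); a volume knob stands 16 mm out of its front at y = -88. The bay's floor is the bare desk, no step.
- dock_mouth (a point): On the desk midway between the dock's two grey guide horns (30 mm high, 20 wide), level with their foremost points: 95 mm in front of the stop face (dock x = -95). Noses half-round, radius 10; behind them the inner faces are parallel, gap 75 mm, then low rails (9 high, same gap) run on to the stop. When home, about 27 mm of the player stand out in front of the mouth; the plug in the stop adds no resistance.
- canister: Bystander, loose, to be left alone: closed aluminium screw-top canister, upright, 36 diameter, 46 high (mm). Origin: centre of its underside.
- case: Bystander, loose, to be left alone: closed round tan earphone case, 80 diameter, 32 high (mm). Origin: centre of its underside.
- tip_jar: Bystander, loose, to be left alone: small clear jar with a black cap, upright, 34 diameter, 34 high (mm). Origin: centre of its underside.
- usb_stick: Bystander, loose, to be left alone: white memory stick lying flat, about 72 long (x axis), 20 wide, 8 high (mm). Origin: centre of its underside (about the middle of its length).
- phone: Bystander, loose, to be left alone: mobile phone lying flat, 152 long (x axis), 74 wide, 8 high (mm). Origin: centre of its underside.
- brush: Bystander, loose, to be left alone: slim earphone cleaning tool lying flat, grey with a short pale brush at one end, about 113 long (x axis), 11 wide, 9 high (mm). Origin: centre of its underside (about the middle of its length).
There are look-alikes about, which are no part of the job. Of the things like the player, leave any that is white; of the rest the smaller one is meant.

How it is judged:
By the outcome, as a careful person would: the job done as asked, in the order asked, and still so for the second after the job is handed in, with the robot touching nothing.
It also fails if it takes over 64 s, if anything falls off the work surface, if the arm or the gripper's body presses on something with over 40 N, if the wrist force passes 120 N, or if a joint passes its speed limit or range.

## Working session

There is one attempt and no reset: what is moved stays moved. The work goes in short steps, Python scripts to look and compute and a tool call to move; the robot and the scene stay as the last step left them, time stands still between calls to the robot, and variables do not carry over. Pictures are saved under pics/ and viewed, at most 10 in all, crops included, and the job is handed in when it is done.

Besides the shell and the picture viewer there is one more tool, called after ">>>" by a JSON object that holds its "fn" and its "kwargs". jog_arm: Moves the arm, as the interface text tells. Its arguments: {"type":"object","properties":{"moves":{"type":"array","items":{"type":"object","properties":{"fingers":{"type":"number"},"slide":{"type":"array","items":{"type":"number"}},"angular":{"type":"array","items":{"type":"number"}}}}},"squeeze":{"type":"number"}},"required":["moves"]}

```bash
mkdir -p pics; cat > h.py <<'E'
from workcell import *
import numpy as np, cv2
def ray(p,c):
    f=c["color"].shape[0]/2/np.tan(np.radians(c["fovy"])/2)
    d=np.array([(p[0]-c["cx"])/f,(p[1]-c["cy"])/f,1.])
    T=np.array(c["world_from_camera"]); return T[:3,3],T[:3,:3]@d
def onz(p,c,z):
    o,d=ray(p,c); return o+d*(z-o[2])/d[2]
def proj(P,c):
    f=c["color"].shape[0]/2/np.tan(np.radians(c["fovy"])/2)
    T=np.array(c["world_from_camera"]); q=T[:3,:3].T@(np.array(P)-T[:3,3]); return [c["cx"]+f*q[0]/q[2],c["cy"]+f*q[1]/q[2]]
def save(c,n): cv2.imwrite("pics/"+n,c["color"][...,::-1])
E
python3 - <<'E'
from h import *
np.set_printoptions(precision=4,suppress=True)
for n in ("top","scene"):
    c=read_camera(n); save(c,n+"1.png"); print(n,c["fovy"],c["cx"],c["cy"],np.array(c["world_from_camera"])[:3,3])
    for t in ("player","player_nose","dock","dock_mouth","canister","case","tip_jar","usb_stick","phone","brush"):
        try: print(t,[(np.round(r["point"],1).tolist(),round(r["p"],2),onz(r["point"],c,0)[:2].round(3).tolist()) for r in tip_of(t,c)][:4])
        except Exception as e: print(t,e)
print(get_state())
E
```

```text
top 55.063582841572334 282.56562681635904 208.78089724701954 [0.4632 0.0153 1.0264]
player [([202.1, 278.0], 0.75, [0.369, 0.208]), ([253.5, 202.7], 0.66, [0.556, 0.074]), ([126.0, 313.8], 0.62, [0.286, 0.398])]
player_nose [([226.8, 251.3], 0.87, [0.434, 0.144]), ([142.1, 336.2], 0.87, [0.23, 0.358]), ([249.0, 178.4], 0.85, [0.619, 0.084]), ([185.0, 211.5], 0.61, [0.538, 0.249])]
dock [([276.4, 129.0], 0.67, [0.746, 0.01])]
dock_mouth []
canister [([210.8, 149.1], 0.61, [0.698, 0.181])]
case [([349.5, 188.4], 0.79, [0.586, -0.173])]
tip_jar [([186.7, 213.2], 0.49, [0.534, 0.244])]
usb_stick [([382.4, 215.8], 0.5, [0.513, -0.255])]
phone [([154.6, 177.5], 0.66, [0.628, 0.325])]
brush [([333.9, 265.2], 0.48, [0.391, -0.126])]
scene 55.60925215628241 276.44101607871534 206.86577215227643 [1.0326 0.3853 0.7868]
player [([459.2, 221.1], 0.93, [0.279, 0.402]), ([370.1, 208.0], 0.79, [0.366, 0.201]), ([289.2, 235.0], 0.65, [0.554, 0.078])]
player_nose [([273.8, 250.1], 0.95, [0.611, 0.072]), ([453.8, 202.8], 0.83, [0.228, 0.37]), ([338.5, 208.9], 0.58, [0.414, 0.136])]
dock [([220.4, 279.8
[... 354 characters left out ...]
[197.1, 176.0], 0.42, [0.532, -0.243])]
phone [([368.7, 313.7], 0.82, [0.628, 0.328]), ([261.3, 162.7], 0.46, [0.389, -0.128])]
brush [([288.2, 234.8], 0.7, [0.555, 0.075]), ([264.2, 165.1], 0.58, [0.392, -0.116])]
{'clock': 1.1, 'joint_pos': array([ 1.0494,  0.3132,  0.0461,  1.3036, -0.    ,  1.4313]), 'qvel': array([ 0.0011,  0.0003,  0.0003,  0.0018, -0.    ,  0.0004]), 'tau': array([ -0.0006, -48.0479,  29.8819,   0.0004,  -0.0002,   0.    ]), 'tcp_pos': array([0.2143, 0.5336, 0.2423]), 'orientation': array([0.    , 0.1898, 0.9818, 0.0001]), 'wrist_force': array([0.3923, 1.024 , 0.553 ]), 'ft_torque': array([0.0059, 0.0069, 0.0492]), 'grip_force': 0.0, 'finger_gap': 0.08498713841737845}
```

View pics/top1.png

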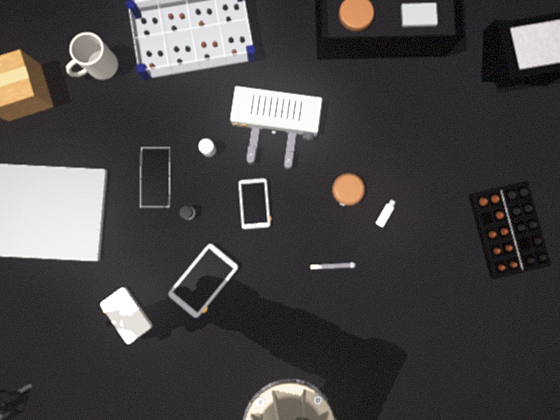

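View pics/scene1.png

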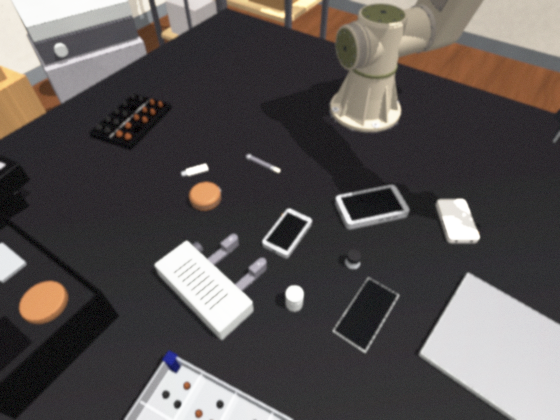

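The player meant is the middle one, at about (254,203) in the top view: it is smaller than the silver one at (203,280), and the white one is at (126,315). The dock horns are at about (252,145) and (290,150). Next I'll measure both precisely.

```bash
python3 - <<'E'
from h import *
import numpy as np
np.set_printoptions(precision=4,suppress=True)
c=read_camera("top"); g=cv2.cvtColor(c["color"],cv2.COLOR_RGB2GRAY)
m=(g>70).astype(np.uint8); print("shot")
def rect(x0,y0,x1,y1,z):
    s=np.zeros_like(m); s[y0:y1,x0:x1]=m[y0:y1,x0:x1]
    p=np.argwhere(s)[:,::-1].astype(float)
    w=np.array([onz(q,c,z)[:2] for q in p])
    r=cv2.minAreaRect((w*1000).astype(np.float32)); return np.array(r[0]),r[1],r[2],len(p)
print("player",rect(230,172,280,236,.016))
print("body",rect(225,80,327,120,.045))
crop=c["color"][75:240,215:335]; cv2.imwrite("pics/crop1.png",cv2.resize(crop[...,::-1],None,fx=3.6,fy=3.6,interpolation=cv2.INTER_CUBIC) if 0 else cv2.resize(crop[...,::-1],(432,594),interpolation=cv2.INTER_CUBIC))
E
```

```text
shot
player (array([553.494 ,  71.1773]), (129.0406951904297, 78.22126770019531), 3.1924073696136475, 703)
body (array([808.5917,  10.2559]), (231.50831604003906, 99.39459991455078), 88.57952880859375, 2677)
```

View pics/crop1.png

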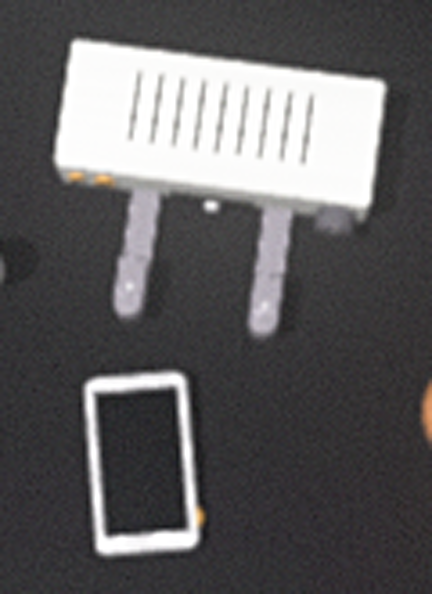

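The crop shows the player turned slightly left of straight and the dock turned slightly right. The horn tips are at crop (127,318) and (262,337), and the body's back corners at (72,40) and (386,81).

```bash
python3 - <<'E'
from h import *
np.set_printoptions(precision=4,suppress=True)
c=read_camera("top")
u=lambda a,b:(215+a/3.6-.36,75+b/3.6-.36)
A=onz(u(74,40),c,.045);B=onz(u(386,81),c,.045);L=onz(u(127,316),c,.03);R=onz(u(262,336),c,.03)
for P,n in ((A,'A'),(B,'B'),(L,'L'),(R,'R')): print(n,P)
d=A-B; print("back w",np.linalg.norm(d),"yaw",np.degrees(np.arctan2(-d[0],d[1])))
d=L-R; print("horn sep",np.linalg.norm(d),"yaw",np.degrees(np.arctan2(-d[0],d[1])))
y=np.arctan2(-(A-B)[0],(A-B)[1]);ex=np.array([np.cos(y),np.sin(y)])
print("origin by back",(A+B)[:2]/2-.09*ex,"by horns",(L+R)[:2]/2+.095*ex)
print("player edges")
for q in ((86,385),(185,378),(100,553),(199,543)): print(onz(u(*q),c,.016))
# colour fit on scene cam
s=read_camera("scene")
print([ (r["point"],r["p"],onz(r["point"],s,0)) for r in tip_of("dock_mouth",s)+tip_of("dock",s)])
E
```

```text
A [0.846  0.1102 0.045 ]
B [ 0.8117 -0.1053  0.045 ]
L [0.6545 0.0788 0.03  ]
R [ 0.638  -0.0145  0.03  ]
back w 0.21815104174718503 yaw -9.041448032474122
horn sep 0.0947279348558376 yaw -10.02510346547455
origin by back [0.7399 0.0166] by horns [0.74   0.0172]
player edges
[0.609  0.1095 0.016 ]
[0.6121 0.04   0.016 ]
[0.4911 0.1022 0.016 ]
[0.4961 0.0333 0.016 ]
[([250.4, 255.4], 0.93, array([0.6544, 0.0357, 0.    ])), ([220.2, 279.1], 0.7, array([0.7428, 0.0183, 0.    ]))]
```

```bash
cat >> h.py <<'E'
from scipy.spatial.transform import Rotation as Ro
def go(x,y,z,yaw):
    """yaw (deg) = heading of player/dock +x that tool y is square to"""
    s=get_state(); q=s["orientation"]; R=Ro.from_quat([q[1],q[2],q[3],q[0]])
    a=np.radians(yaw+90); ty=np.array([np.cos(a),np.sin(a),0]); tz=np.array([0,0,-1.]); 
    T=Ro.from_matrix(np.c_[np.cross(ty,tz),ty,tz])
    print("t",round(s["clock"],2),"tcp",s["tcp_pos"].round(4),"slide",(R.inv().apply(np.array([x,y,z])-s["tcp_pos"])*1000).round(1),"ang",np.degrees((R.inv()*T).as_rotvec()).round(2),"F",s["wrist_force"].round(1),"gap",round(s["finger_gap"],4))
E
python3 -c "
from h import *
go(.552,.0713,.10,3.4)"
```

```text
t 1.35 tcp [0.2142 0.5336 0.2423] slide [-485.7 -303.2  142.3] ang [  0.     0.   -25.27] F [-0.3 -1.3 -0.2] gap 0.0854
```

>>> {"fn": "jog_arm", "kwargs": {"moves": [{"slide": [-250, -155, 0], "angular": [0, 0, -13], "fingers": 0}, {"slide": [-250, -155, 0], "angular": [0, 0, -13], "fingers": 0}, {"slide": [-250, -155, 0], "angular": [0, 0, -13], "fingers": 0}, {"slide": [-250, -155, 0], "angular": [0, 0, -13], "fingers": 0}, {"slide": [-250, -155, 0], "angular": [0, 0, -13], "fingers": 0}, {"slide": [-250, -155, 0], "angular": [0, 0, -13], "fingers": 0}, {"slide": [-250, -155, 0], "angular": [0, 0, -13], "fingers": 0}, {"slide": [-486, -303, 142], "angular": [0, 0, -25.3], "fingers": 0}, {"slide": [-486, -303, 142], "angular": [0, 0, -25.3], "fingers": 0}, {"slide": [-486, -303, 142], "angular": [0, 0, -25.3], "fingers": 0}]}}

```text
clock: 2.18
tcp_pos: [0.4508, 0.2114, 0.188]
orientation: [0.001, -0.032, 0.999, 0.0]
wrist_force: [0.7, 0.4, -0.5]
finger_gap: 0.0853
grip_force: 0.0
```

```bash
python3 -c "
from h import *
go(.552,.0713,.10,3.4)"
```

```text
t 2.18 tcp [0.4508 0.2114 0.188 ] slide [ -91.8 -146.3   88.2] ang [0.04 0.13 0.27] F [ 0.7  0.4 -0.5] gap 0.0853
```

>>> {"fn": "jog_arm", "kwargs": {"moves": [{"slide": [-90, -146, 88]}, {"slide": [-90, -146, 88]}, {"slide": [-90, -146, 88]}, {"slide": [-90, -146, 88]}, {"slide": [-90, -146, 88]}, {"slide": [-90, -146, 88]}, {"slide": [-90, -146, 88]}]}}

```text
schema error: expected keys fingers, slide, angular
```

```bash
python3 - <<'E'
from h import *
go(.552,.0713,.016,3.4)
s=get_state(); w=read_camera("wrist"); save(w,"wrist1.png")
q=s["orientation"]; T=np.eye(4); T[:3,:3]=Ro.from_quat([q[1],q[2],q[3],q[0]]).as_matrix(); T[:3,3]=s["tcp_pos"]
w["world_from_camera"]=T@np.array(w["tool_from_camera"])
for t in ("player","player_nose","dock","dock_mouth"): print(t,[(np.round(r["point"]),round(r["p"],2),onz(r["point"],w,.008 if "nose" in t else 0).round(4)) for r in tip_of(t,w)])
E
```

```text
t 2.18 tcp [0.4508 0.2114 0.188 ] slide [ -91.6 -146.4  172.2] ang [0.04 0.13 0.27] F [ 0.7  0.4 -0.5] gap 0.0853
player [(array([511.,   0.]), 0.94, array([0.2847, 0.3923, 0.    ])), (array([272.,  89.]), 0.86, array([0.3668, 0.2003, 0.    ])), (array([133., 273.]), 0.63, array([0.554, 0.068, 0.   ]))]
player_nose [(array([206., 156.]), 0.6, array([0.4279, 0.1441, 0.008 ]))]
dock [(array([ 99., 416.]), 0.82, array([0.7426, 0.0187, 0.    ]))]
dock_mouth [(array([101., 417.]), 0.64, array([0.7439, 0.021 , 0.    ]))]
```

View pics/wrist1.png

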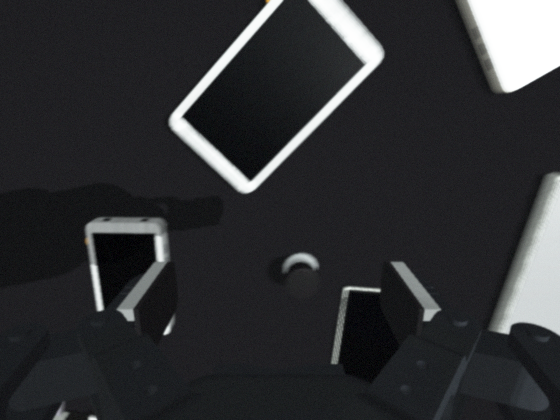

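The wrist view shows the player at (130,270), with its two outlets at (107,220) and (148,220) on the end facing the robot. So the socket end faces the dock.

>>> {"fn": "jog_arm", "kwargs": {"moves": [{"slide": [-91, -146, 88], "angular": [0, 0, 0], "fingers": 0}, {"slide": [-91, -146, 88], "angular": [0, 0, 0], "fingers": 0}, {"slide": [-91, -146, 88], "angular": [0, 0, 0], "fingers": 0}, {"slide": [-91, -146, 88], "angular": [0, 0, 0], "fingers": 0}, {"slide": [-91, -146, 88], "angular": [0, 0, 0], "fingers": 0}, {"slide": [-91, -146, 88], "angular": [0, 0, 0], "fingers": 0}, {"slide": [-91, -146, 88], "angular": [0, 0, 0], "fingers": 0}]}}

```text
clock: 3.02
tcp_pos: [0.5492, 0.0731, 0.0998]
orientation: [-0.0, -0.03, 1.0, 0.0]
wrist_force: [-0.3, -0.1, 0.6]
finger_gap: 0.0852
grip_force: 0.0
```

```bash
python3 - <<'E'
from h import *
go(.552,.0713,.016,3.4)
s=get_state(); w=read_camera("wrist"); save(w,"wrist2.png")
c=read_camera("top")
print([(r["point"],r["p"],onz(r["point"],c,0).round(4)) for r in tip_of("player",c)])
E
```

```text
t 3.02 tcp [0.5492 0.0731 0.0998] slide [-2.8 -2.1 83.8] ang [ 0.03 -0.04  0.02] F [-0.3 -0.1  0.6] gap 0.0852
[([252.5, 204.2], 0.39, array([0.5521, 0.0766, 0.    ]))]
```

View pics/wrist2.png

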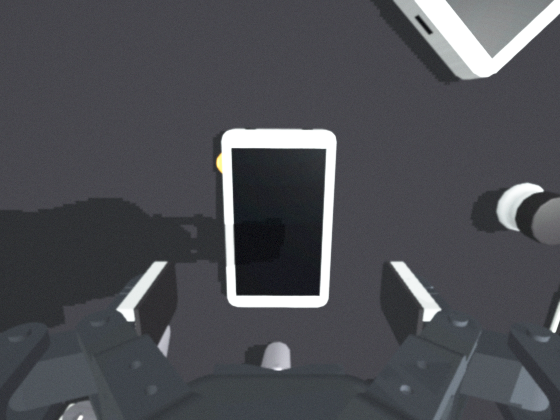

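The wrist view shows the player's top face with corners at about (222,130), (336,130), (329,306) and (228,306), centred between the open fingers.

```bash
python3 - <<'E'
from h import *
s=get_state(); w=read_camera("wrist")
q=s["orientation"]; T=np.eye(4); T[:3,:3]=Ro.from_quat([q[1],q[2],q[3],q[0]]).as_matrix(); T[:3,3]=s["tcp_pos"]
w["world_from_camera"]=T@np.array(w["tool_from_camera"])
P=np.array([onz(p,w,.016) for p in ((222,130),(336,130),(329,306),(228,306))]); print(P.round(4),P.mean(0))
d=(P[2]+P[3]-P[0]-P[1]); print(np.linalg.norm(d)/2, np.degrees(np.arctan2(d[1],d[0])))
E
```

```text
[[0.4947 0.0358 0.016 ]
 [0.4904 0.1058 0.016 ]
 [0.6132 0.1141 0.016 ]
 [0.6176 0.0421 0.016 ]] [0.55395578 0.07441523 0.016     ]
0.12308984489153861 3.3980587960726196
```

```bash
python3 - <<'E'
from h import *
w=read_camera("wrist"); w["world_from_camera"]=w["tool_from_camera"]
for p in ((166,263),(392,263)):
    o,d=ray(p,w); print(o.round(4), (o+d*(np.sign(d[1])*.0425-o[1])/d[1]).round(4))
E
```

```text
[ 0.0706 -0.0003 -0.1316] [ 0.0142 -0.0425 -0.0136]
[ 0.0706 -0.0003 -0.1316] [ 0.0137  0.0425 -0.0125]
```

>>> {"fn": "jog_arm", "kwargs": {"moves": [{"slide": [-4, 0, 40], "angular": [0, 0, 0], "fingers": 0.09}, {"slide": [-4, 0, 40], "angular": [0, 0, 0], "fingers": 0.09}, {"slide": [-4, 0, 50], "angular": [0, 0, 0], "fingers": 0.09}, {"slide": [-4, 0, 60], "angular": [0, 0, 0], "fingers": 0.09}, {"slide": [-4, 0, 70], "angular": [0, 0, 0], "fingers": 0.09}, {"slide": [-4, 0, 80], "angular": [0, 0, 0], "fingers": 0.09}, {"slide": [-4, 0, 80], "angular": [0, 0, 0], "fingers": 0.09}, {"slide": [-4, 0, 80], "angular": [0, 0, 0], "fingers": 0.09}]}}

```text
clock: 3.93
tcp_pos: [0.5526, 0.0728, 0.0194]
orientation: [-0.001, -0.03, 1.0, 0.0]
wrist_force: [0.3, -0.2, 0.1]
finger_gap: 0.0778
grip_force: 0.0
```

>>> {"fn": "jog_arm", "kwargs": {"moves": [{"slide": [0, 0, 2], "angular": [0, 0, 0], "fingers": 0.09}, {"slide": [0, 0, 4], "angular": [0, 0, 0], "fingers": 0.09}, {"slide": [0, 0, 4], "angular": [0, 0, 0], "fingers": 0.09}]}}

```text
clock: 4.18
tcp_pos: [0.5533, 0.0728, 0.0161]
orientation: [0.0, -0.03, 1.0, 0.0]
wrist_force: [-0.3, -0.4, 0.2]
finger_gap: 0.0778
grip_force: 0.0
```

```bash
python3 - <<'E'
from h import *
go(.553,.073,.016,3.4)
c=read_camera("scene"); cv2.imwrite("pics/s2.png",cv2.resize(c["color"][160:300,190:390,::-1],(800,560),interpolation=cv2.INTER_CUBIC))
E
```

```text
t 4.18 tcp [0.5533 0.0728 0.0161] slide [0.3 0.3 0.1] ang [0.   0.03 0.02] F [-0.3 -0.4  0.2] gap 0.0778
```

View pics/s2.png

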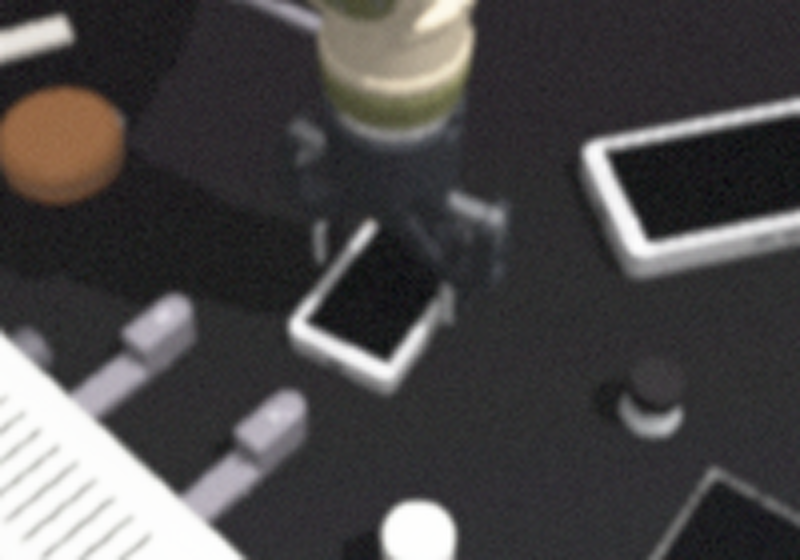

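The scene crop shows the fingers straddling the player, with the right tip at about (448,310), apparently still level with the player's top. I'll feel my way further down.

>>> {"fn": "jog_arm", "kwargs": {"moves": [{"slide": [0, 0, 2], "angular": [0, 0, 0], "fingers": 0.09}, {"slide": [0, 0, 4], "angular": [0, 0, 0], "fingers": 0.09}, {"slide": [0, 0, 4], "angular": [0, 0, 0], "fingers": 0.09}]}}

```text
clock: 4.48
tcp_pos: [0.5529, 0.0728, 0.0116]
orientation: [-0.0, -0.03, 1.0, 0.0]
wrist_force: [-0.2, 0.1, 0.6]
finger_gap: 0.0777
grip_force: 0.0
```

>>> {"fn": "jog_arm", "kwargs": {"moves": [{"slide": [0, 0, 1], "angular": [0, 0, 0], "fingers": 0.09}, {"slide": [0, 0, 2], "angular": [0, 0, 0], "fingers": 0.09}, {"slide": [0, 0, 2], "angular": [0, 0, 0], "fingers": 0.09}]}}

```text
clock: 4.73
tcp_pos: [0.553, 0.0728, 0.0097]
orientation: [-0.0, -0.03, 1.0, 0.0]
wrist_force: [-0.4, -0.4, 0.0]
finger_gap: 0.0782
grip_force: 0.0
```

>>> {"fn": "jog_arm", "kwargs": {"moves": [{"slide": [0, 0, 1], "angular": [0, 0, 0], "fingers": 0.09}, {"slide": [0, 0, 2], "angular": [0, 0, 0], "fingers": 0.09}, {"slide": [0, 0, 2], "angular": [0, 0, 0], "fingers": 0.09}]}}

```text
clock: 4.98
tcp_pos: [0.553, 0.0728, 0.0078]
orientation: [-0.0, -0.03, 1.0, 0.0]
wrist_force: [0.5, 0.5, -0.6]
finger_gap: 0.0778
grip_force: 0.0
```

>>> {"fn": "jog_arm", "kwargs": {"moves": [{"slide": [0, 0, 1], "angular": [0, 0, 0], "fingers": 0.09}, {"slide": [0, 0, 2], "angular": [0, 0, 0], "fingers": 0.09}, {"slide": [0, 0, 3], "angular": [0, 0, 0], "fingers": 0.09}, {"slide": [0, 0, 3], "angular": [0, 0, 0], "fingers": 0.09}]}}

```text
clock: 5.32
tcp_pos: [0.553, 0.0728, 0.0047]
orientation: [-0.0, -0.03, 1.0, 0.0]
wrist_force: [0.2, -0.4, -0.6]
finger_gap: 0.0778
grip_force: 0.0
```

>>> {"fn": "jog_arm", "kwargs": {"moves": [{"slide": [0, 0, 0], "angular": [0, 0, 0], "fingers": 0.14}, {"slide": [0, 0, 0], "angular": [0, 0, 0], "fingers": 0.16}, {"slide": [0, 0, 0], "angular": [0, 0, 0], "fingers": 0.16}, {"slide": [0, 0, 0], "angular": [0, 0, 0], "fingers": 0.16}], "squeeze": 20}}

```text
clock: 5.65
tcp_pos: [0.5532, 0.0728, 0.005]
orientation: [0.0, -0.03, 1.0, 0.0]
wrist_force: [-0.1, -0.4, 0.1]
finger_gap: 0.0718
grip_force: 0.0
```

```bash
python3 -c "
from h import *
go(.5604,.0464,.005,-9.3)"
```

```text
t 5.65 tcp [0.5532 0.0728 0.005 ] slide [ -5.6 -26.8   0. ] ang [1.000e-02 1.000e-02 1.272e+01] F [-0.1 -0.4  0.1] gap 0.0718
```

>>> {"fn": "jog_arm", "kwargs": {"moves": [{"slide": [0, -2, 0], "angular": [0, 0, 1], "fingers": 0.16}, {"slide": [-1, -5, 0], "angular": [0, 0, 2.5], "fingers": 0.16}, {"slide": [-2, -8, 0], "angular": [0, 0, 4], "fingers": 0.16}, {"slide": [-2.5, -11, 0], "angular": [0, 0, 5.5], "fingers": 0.16}, {"slide": [-3, -14, 0], "angular": [0, 0, 7], "fingers": 0.16}, {"slide": [-3.5, -17, 0], "angular": [0, 0, 8.5], "fingers": 0.16}, {"slide": [-4, -20, 0], "angular": [0, 0, 10], "fingers": 0.16}, {"slide": [-5, -23, 0], "angular": [0, 0, 11.5], "fingers": 0.16}, {"slide": [-5.6, -26.8, 0], "angular": [0, 0, 12.7], "fingers": 0.16}, {"slide": [-5.6, -26.8, 0], "angular": [0, 0, 12.7], "fingers": 0.16}]}}

```text
clock: 6.48
tcp_pos: [0.5607, 0.0455, 0.005]
orientation: [0.0, 0.082, 0.997, -0.0]
wrist_force: [-0.3, 0.6, 2.0]
finger_gap: 0.0716
grip_force: 0.4
```

>>> {"fn": "jog_arm", "kwargs": {"moves": [{"slide": [0, 0, 0], "angular": [0, 0, 0], "fingers": 0.175}, {"slide": [0, 0, 0], "angular": [0, 0, 0], "fingers": 0.19}, {"slide": [0, 0, 0], "angular": [0, 0, 0], "fingers": 0.19}, {"slide": [0, 0, 0], "angular": [0, 0, 0], "fingers": 0.19}]}}

```text
clock: 6.82
tcp_pos: [0.5609, 0.046, 0.0053]
orientation: [0.001, 0.081, 0.997, -0.0]
wrist_force: [0.6, -0.1, 4.1]
finger_gap: 0.0696
grip_force: 21.7
```

```bash
python3 -c "
from h import *
go(.5604,.0464,.005,-9.3); print(get_state()['grip_force'])"
```

```text
t 6.82 tcp [0.5609 0.046  0.0053] slide [0.6 0.3 0.3] ang [-0.03  0.08  0.  ] F [ 0.6 -0.1  4.1] gap 0.0696
21.700353920459747
```

>>> {"fn": "jog_arm", "kwargs": {"moves": [{"slide": [0, 0, 0], "angular": [0, 0, 0], "fingers": 0.09}, {"slide": [0, 0, 0], "angular": [0, 0, 0], "fingers": 0.09}, {"slide": [0, 0, 0], "angular": [0, 0, 0], "fingers": 0.09}, {"slide": [0, 0, -20], "angular": [0, 0, 0], "fingers": 0.09}, {"slide": [0, 0, -60], "angular": [0, 0, 0], "fingers": 0.09}, {"slide": [0, 0, -100], "angular": [0, 0, 0], "fingers": 0.09}, {"slide": [50, 0, -125], "angular": [0, 0, 0], "fingers": 0.3}, {"slide": [90, 0, -125], "angular": [0, 0, 0], "fingers": 0.5}, {"slide": [90, 0, -125], "angular": [0, 0, 0], "fingers": 0.5}, {"slide": [90, 0, -125], "angular": [0, 0, 0], "fingers": 0.5}]}}

```text
clock: 7.65
tcp_pos: [0.4677, 0.0615, 0.1301]
orientation: [-0.001, 0.08, 0.997, -0.0]
wrist_force: [-0.4, 0.1, 0.4]
finger_gap: 0.0423
grip_force: 0.0
```

```bash
cat >> h.py <<'E'
def wrist():
    s=get_state(); w=read_camera("wrist"); q=s["orientation"]; T=np.eye(4); T[:3,:3]=Ro.from_quat([q[1],q[2],q[3],q[0]]).as_matrix(); T[:3,3]=s["tcp_pos"]
    w["world_from_camera"]=T@np.array(w["tool_from_camera"]); return w
E
python3 - <<'E'
from h import *
go(.55,.05,.1,-9.3)
w=wrist(); im=w["color"].copy()
# overlay model: dock frame at assumed pose; player at dock x=-182
def D(x,y,z,o=(.740,.017),a=np.radians(-9.3)):
    return [int(round(v)) for v in proj([o[0]+x*np.cos(a)-y*np.sin(a),o[1]+x*np.sin(a)+y*np.cos(a),z],w)]
def poly(pts,col):
    cv2.polylines(im,[np.array(pts)],True,col,1)
cx=-.1815
poly([D(cx-.061,-.035,.016),D(cx+.061,-.035,.016),D(cx+.061,.035,.016),D(cx-.061,.035,.016)],(255,0,0))
for s in (1,-1): poly([D(-.095,s*.0375,.03),D(-.05,s*.0375,.03),D(-.05,s*.0575,.03),D(-.095,s*.0575,.03)],(0,255,0))
poly([D(0,-.11,.045),D(0,.11,.045),D(0,.11,0),D(0,-.11,0)],(0,255,0))
cv2.imwrite("pics/w3.png",cv2.resize(im[...,::-1],(800,600),interpolation=cv2.INTER_CUBIC))
E
```

```text
t 7.65 tcp [0.4677 0.0615 0.1301] slide [-83.2   1.8  29.9] ang [-0.02 -0.14  0.09] F [-0.4  0.1  0.4] gap 0.0423
```

View pics/w3.png

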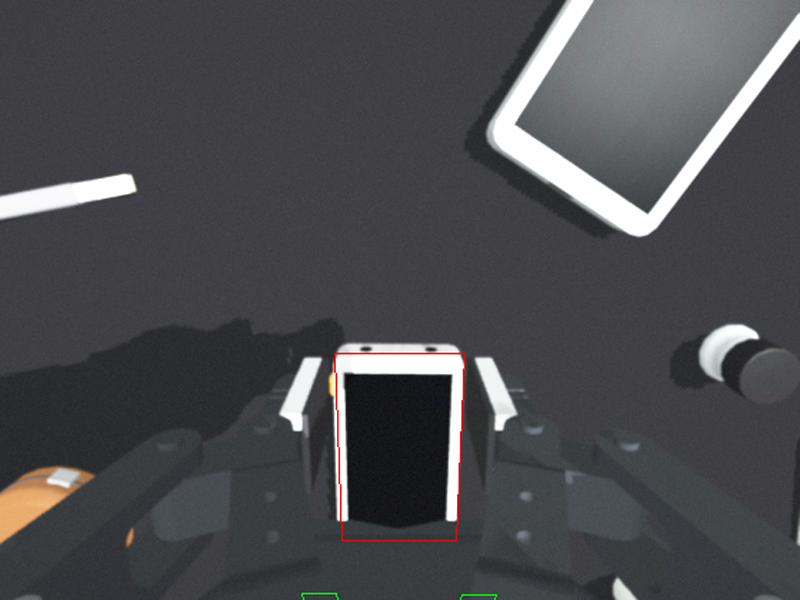

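The overlay matches: the player's rear edge is at row 351, with straight sides from 336 to 463. Before pushing I'll check the dock pose from close above.

>>> {"fn": "jog_arm", "kwargs": {"moves": [{"slide": [-230, 0, -50], "angular": [0, 0, 0], "fingers": 0}, {"slide": [-230, 0, -50], "angular": [0, 0, 0], "fingers": 0}, {"slide": [-230, 0, -50], "angular": [0, 0, 0], "fingers": 0}, {"slide": [-230, 0, -50], "angular": [0, 0, 0], "fingers": 0}, {"slide": [-230, 0, -50], "angular": [0, 0, 0], "fingers": 0}, {"slide": [-230, 0, -50], "angular": [0, 0, 0], "fingers": 0}, {"slide": [-230, 0, -50], "angular": [0, 0, 0], "fingers": 0}, {"slide": [-230, 0, -50], "angular": [0, 0, 0], "fingers": 0}, {"slide": [-230, 0, -50], "angular": [0, 0, 0], "fingers": 0}]}}

```text
clock: 8.45
tcp_pos: [0.6983, 0.0236, 0.178]
orientation: [-0.001, 0.081, 0.997, 0.0]
wrist_force: [-0.8, 0.2, -0.4]
finger_gap: 0.0853
grip_force: 0.0
```

```bash
cat >> h.py <<'E'
def overlay(w,n,cx=-.1815,o=(.740,.017),deg=-9.3):
    im=cv2.resize(w["color"],(800,600),interpolation=cv2.INTER_CUBIC); a=np.radians(deg)
    def D(x,y,z): return (np.array(proj([o[0]+x*np.cos(a)-y*np.sin(a),o[1]+x*np.sin(a)+y*np.cos(a),z],w))*800/560).round().astype(int)
    P=lambda pts,col: cv2.polylines(im,[np.array(pts)],True,col,1)
    P([D(cx-.061,-.035,.016),D(cx+.061,-.035,.016),D(cx+.061,.035,.016),D(cx-.061,.035,.016)],(255,0,0))
    for s in (1,-1): P([D(-.085+.01*np.cos(t),s*.0475+.01*np.sin(t),.03) for t in np.linspace(np.pi/2,3*np.pi/2,12)]+[D(-.05,s*.0475-.01,.03),D(-.05,s*.0475+.01,.03)],(0,255,0))
    P([D(0,-.11,.045),D(0,.11,.045),D(0,.11,0),D(0,-.11,0)],(0,255,0))
    cv2.imwrite("pics/"+n,im[...,::-1])
E
python3 - <<'E'
from h import *
go(.4814,.0593,.013,-9.3)
w=wrist(); overlay(w,"w4.png")
print([(r["point"],r["p"],onz(r["point"],w,0).round(4)) for t in ("dock","dock_mouth") for r in tip_of(t,w)])
E
```

```text
t 8.45 tcp [0.6983 0.0236 0.178 ] slide [2.194e+02 2.000e-01 1.656e+02] ang [-0.01 -0.14  0.01] F [-0.8  0.2 -0.4] gap 0.0853
[([284.8, 233.0], 0.59, array([0.7441, 0.0216, 0.    ]))]
```

View pics/w4.png

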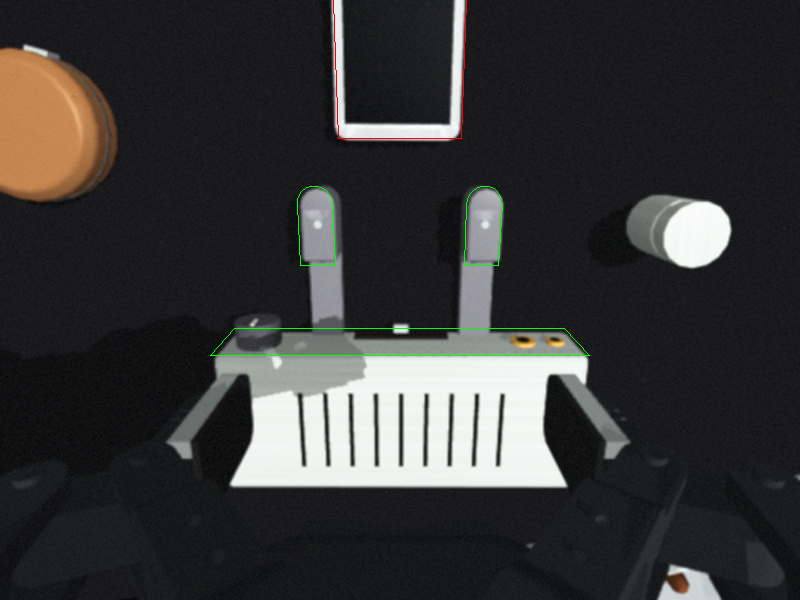

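The dock matches the overlay within about 1 mm: horns at about (318,225) and (485,225), stop centre at (400,329), player nose edge at row 138. Now I'll move behind the player.

>>> {"fn": "jog_arm", "kwargs": {"moves": [{"slide": [219, 0, 50], "angular": [0, 0, 0], "fingers": 0.5}, {"slide": [219, 0, 50], "angular": [0, 0, 0], "fingers": 0.5}, {"slide": [219, 0, 50], "angular": [0, 0, 0], "fingers": 0.5}, {"slide": [219, 0, 50], "angular": [0, 0, 0], "fingers": 0.5}, {"slide": [219, 0, 50], "angular": [0, 0, 0], "fingers": 0.5}, {"slide": [219, 0, 50], "angular": [0, 0, 0], "fingers": 0.5}, {"slide": [219, 0, 50], "angular": [0, 0, 0], "fingers": 0.5}, {"slide": [219, 0, 85], "angular": [0, 0, 0], "fingers": 0.5}, {"slide": [219, 0, 120], "angular": [0, 0, 0], "fingers": 0.5}, {"slide": [219, 0, 145], "angular": [0, 0, 0], "fingers": 0.5}]}}

```text
clock: 9.43
tcp_pos: [0.4826, 0.0592, 0.0343]
orientation: [0.001, 0.081, 0.997, 0.0]
wrist_force: [-0.8, -0.2, -0.5]
finger_gap: 0.0427
grip_force: 0.0
```

>>> {"fn": "jog_arm", "kwargs": {"moves": [{"slide": [0, 0, 5], "angular": [0, 0, 0], "fingers": 0.5}, {"slide": [0, 0, 10], "angular": [0, 0, 0], "fingers": 0.5}, {"slide": [0, 0, 15], "angular": [0, 0, 0], "fingers": 0.5}, {"slide": [0, 0, 18], "angular": [0, 0, 0], "fingers": 0.5}, {"slide": [0, 0, 20], "angular": [0, 0, 0], "fingers": 0.5}, {"slide": [0, 0, 20], "angular": [0, 0, 0], "fingers": 0.5}]}}

```text
clock: 9.93
tcp_pos: [0.4831, 0.0591, 0.0156]
orientation: [0.001, 0.081, 0.997, 0.0]
wrist_force: [1.2, -1.2, -0.1]
finger_gap: 0.0427
grip_force: 0.0
```

```bash
python3 - <<'E'
from h import *
go(.4814,.0593,.013,-9.3)
E
```

```text
t 9.93 tcp [0.4831 0.0591 0.0156] slide [ 1.7 -0.1  2.6] ang [0.02 0.09 0.02] F [ 1.2 -1.2 -0.1] gap 0.0427
```

>>> {"fn": "jog_arm", "kwargs": {"moves": [{"slide": [0, 0, 2], "angular": [0, 0, 0], "fingers": 0.5}, {"slide": [0, 0, 4], "angular": [0, 0, 0], "fingers": 0.5}, {"slide": [-3, 0, 4], "angular": [0, 0, 0], "fingers": 0.5}, {"slide": [-6, 0, 4], "angular": [0, 0, 0], "fingers": 0.5}, {"slide": [-9, 0, 4], "angular": [0, 0, 0], "fingers": 0.5}, {"slide": [-13, 0, 4], "angular": [0, 0, 0], "fingers": 0.5}, {"slide": [-17, 0, 4], "angular": [0, 0, 0], "fingers": 0.5}, {"slide": [-21, 0, 4], "angular": [0, 0, 0], "fingers": 0.5}, {"slide": [-25, 0, 4], "angular": [0, 0, 0], "fingers": 0.5}, {"slide": [-25, 0, 4], "angular": [0, 0, 0], "fingers": 0.5}]}}

```text
clock: 10.77
tcp_pos: [0.507, 0.0551, 0.0108]
orientation: [-0.001, 0.081, 0.997, 0.0]
wrist_force: [-0.9, 0.3, 0.1]
finger_gap: 0.0425
grip_force: 1.1
```

```bash
python3 - <<'E'
from h import *
go(.4814,.0593,.013,-9.3)
c=read_camera("scene"); a=np.radians(-9.3); o=(.740,.017); cx=-.168
im=c["color"].copy()
im=cv2.resize(im[160:300,190:390],(800,560),interpolation=cv2.INTER_CUBIC)
def D(x,y,z): return ((np.array(proj([o[0]+x*np.cos(a)-y*np.sin(a),o[1]+x*np.sin(a)+y*np.cos(a),z],c))-[190,160])*4).round().astype(int)
cv2.polylines(im,[np.array([D(cx-.061,-.035,.016),D(cx+.061,-.035,.016),D(cx+.061,.035,.016),D(cx-.061,.035,.016)])],True,(255,0,0))
for y in (-.0375,.0375): cv2.line(im,D(-.09,y,.0),D(-.0,y,.0),(0,255,0))
cv2.imwrite("pics/s5.png",im[...,::-1])
E
```

```text
t 10.77 tcp [0.507  0.0551 0.0108] slide [25.9  0.  -2.2] ang [ 0.01 -0.06  0.03] F [-0.9  0.3  0.1] gap 0.0425
```

View pics/s5.png

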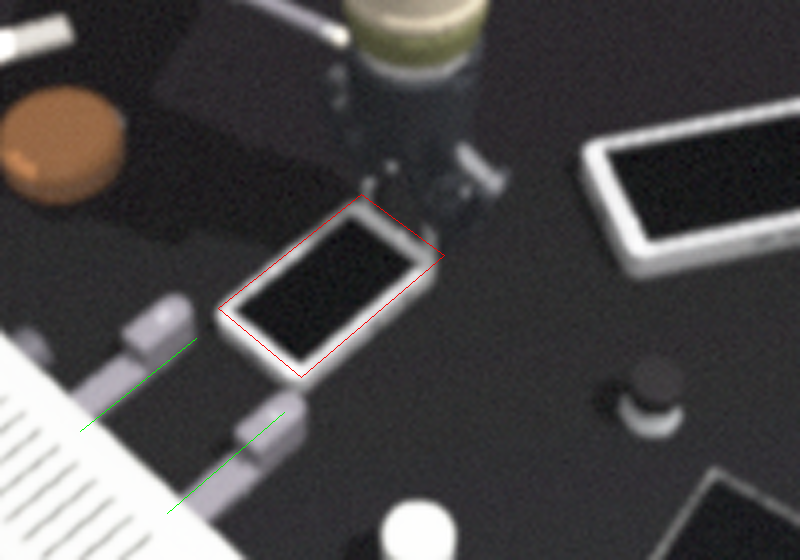

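The player is square to the mouth, with its nose at about (260,345) midway between the horns. I'll push on.

>>> {"fn": "jog_arm", "kwargs": {"moves": [{"slide": [-4, 0, 0], "angular": [0, 0, 0], "fingers": 0.5}, {"slide": [-8, 0, 0], "angular": [0, 0, 0], "fingers": 0.5}, {"slide": [-12, 0, 0], "angular": [0, 0, 0], "fingers": 0.5}, {"slide": [-16, 0, 0], "angular": [0, 0, 0], "fingers": 0.5}, {"slide": [-20, 0, 0], "angular": [0, 0, 0], "fingers": 0.5}, {"slide": [-24, 0, 0], "angular": [0, 0, 0], "fingers": 0.5}, {"slide": [-28, 0, 0], "angular": [0, 0, 0], "fingers": 0.5}, {"slide": [-32, 0, 0], "angular": [0, 0, 0], "fingers": 0.5}, {"slide": [-36, 0, 0], "angular": [0, 0, 0], "fingers": 0.5}]}}

```text
clock: 11.57
tcp_pos: [0.543, 0.0492, 0.0109]
orientation: [0.0, 0.081, 0.997, 0.0]
wrist_force: [-1.3, -0.3, -1.0]
finger_gap: 0.0424
grip_force: 0.8
```

>>> {"fn": "jog_arm", "kwargs": {"moves": [{"slide": [-4, 0, 0], "angular": [0, 0, 0], "fingers": 0.5}, {"slide": [-8, 0, 0], "angular": [0, 0, 0], "fingers": 0.5}, {"slide": [-12, 0, 0], "angular": [0, 0, 0], "fingers": 0.5}, {"slide": [-16, 0, 0], "angular": [0, 0, 0], "fingers": 0.5}, {"slide": [-20, 0, 0], "angular": [0, 0, 0], "fingers": 0.5}, {"slide": [-24, 0, 0], "angular": [0, 0, 0], "fingers": 0.5}, {"slide": [-28, 0, 0], "angular": [0, 0, 0], "fingers": 0.5}, {"slide": [-32, 0, 0], "angular": [0, 0, 0], "fingers": 0.5}, {"slide": [-36, 0, 0], "angular": [0, 0, 0], "fingers": 0.5}]}}

```text
clock: 12.32
tcp_pos: [0.5784, 0.0435, 0.0109]
orientation: [-0.0, 0.081, 0.997, 0.0]
wrist_force: [-1.4, 0.6, -1.1]
finger_gap: 0.0428
grip_force: 0.8
```

>>> {"fn": "jog_arm", "kwargs": {"moves": [{"slide": [-3, 0, 0], "angular": [0, 0, 0], "fingers": 0.5}, {"slide": [-6, 0, 0], "angular": [0, 0, 0], "fingers": 0.5}, {"slide": [-9, 0, 0], "angular": [0, 0, 0], "fingers": 0.5}, {"slide": [-12, 0, 0], "angular": [0, 0, 0], "fingers": 0.5}, {"slide": [-15, 0, 0], "angular": [0, 0, 0], "fingers": 0.5}, {"slide": [-18, 0, 0], "angular": [0, 0, 0], "fingers": 0.5}]}}

```text
clock: 12.82
tcp_pos: [0.5961, 0.0406, 0.011]
orientation: [0.0, 0.081, 0.997, 0.0]
wrist_force: [-3.2, 0.9, -0.3]
finger_gap: 0.0427
grip_force: 1.2
```

```bash
python3 - <<'E'
from h import *
go(.740-.133*.9869,.017+.133*.1616,.0115,-9.3)
E
```

```text
t 12.82 tcp [0.5961 0.0406 0.011 ] slide [-12.8  -0.   -0.5] ang [0.01 0.   0.02] F [-3.2  0.9 -0.3] gap 0.0427
```

>>> {"fn": "jog_arm", "kwargs": {"moves": [{"slide": [-2, 0, 0], "angular": [0, 0, 0], "fingers": 0.5}, {"slide": [-4, 0, 0], "angular": [0, 0, 0], "fingers": 0.5}, {"slide": [-6, 0, 0], "angular": [0, 0, 0], "fingers": 0.5}, {"slide": [-8, 0, 0], "angular": [0, 0, 0], "fingers": 0.5}, {"slide": [-8, 0, 0], "angular": [0, 0, 0], "fingers": 0.5}]}}

```text
clock: 13.23
tcp_pos: [0.6044, 0.0392, 0.011]
orientation: [0.0, 0.081, 0.997, 0.0]
wrist_force: [-2.3, -0.4, 0.5]
finger_gap: 0.043
grip_force: 0.7
```

>>> {"fn": "jog_arm", "kwargs": {"moves": [{"slide": [-1, 0, 0], "angular": [0, 0, 0], "fingers": 0.5}, {"slide": [-2, 0, 0], "angular": [0, 0, 0], "fingers": 0.5}, {"slide": [-2, 0, 0], "angular": [0, 0, 0], "fingers": 0.5}]}}

```text
clock: 13.48
tcp_pos: [0.6058, 0.039, 0.011]
orientation: [0.0, 0.081, 0.997, 0.0]
wrist_force: [-2.9, -0.2, 1.4]
finger_gap: 0.0429
grip_force: 1.7
```

>>> {"fn": "jog_arm", "kwargs": {"moves": [{"slide": [-1, 0, 0], "angular": [0, 0, 0], "fingers": 0.5}, {"slide": [-2, 0, 0], "angular": [0, 0, 0], "fingers": 0.5}, {"slide": [-2, 0, 0], "angular": [0, 0, 0], "fingers": 0.5}]}}

```text
clock: 13.73
tcp_pos: [0.6081, 0.0386, 0.011]
orientation: [0.0, 0.081, 0.997, 0.0]
wrist_force: [-3.0, 0.1, 1.4]
finger_gap: 0.0425
grip_force: 1.8
```

>>> {"fn": "jog_arm", "kwargs": {"moves": [{"slide": [-1, 0, 0], "angular": [0, 0, 0], "fingers": 0.5}, {"slide": [-2, 0, 0], "angular": [0, 0, 0], "fingers": 0.5}, {"slide": [-2, 0, 0], "angular": [0, 0, 0], "fingers": 0.5}]}}

```text
clock: 13.98
tcp_pos: [0.61, 0.0383, 0.011]
orientation: [0.0, 0.081, 0.997, 0.0]
wrist_force: [-3.9, 1.1, 1.7]
finger_gap: 0.0429
grip_force: 2.0
```

>>> {"fn": "jog_arm", "kwargs": {"moves": [{"slide": [-1, 0, 0], "angular": [0, 0, 0], "fingers": 0.5}, {"slide": [-1, 0, 0], "angular": [0, 0, 0], "fingers": 0.5}]}}

```text
clock: 14.15
tcp_pos: [0.6104, 0.0382, 0.011]
orientation: [-0.0, 0.081, 0.997, 0.0]
wrist_force: [-5.0, 0.9, 3.9]
finger_gap: 0.0431
grip_force: 2.5
```

>>> {"fn": "jog_arm", "kwargs": {"moves": [{"slide": [-1, 0, 0], "angular": [0, 0, 0], "fingers": 0.5}, {"slide": [-1, 0, 0], "angular": [0, 0, 0], "fingers": 0.5}]}}

```text
clock: 14.32
tcp_pos: [0.6105, 0.0382, 0.0109]
orientation: [-0.001, 0.081, 0.997, 0.0]
wrist_force: [-8.1, 1.0, 6.6]
finger_gap: 0.0428
grip_force: 3.7
```

>>> {"fn": "jog_arm", "kwargs": {"moves": [{"slide": [-1, 0, 0], "angular": [0, 0, 0], "fingers": 0.5}, {"slide": [-1, 0, 0], "angular": [0, 0, 0], "fingers": 0.5}]}}

```text
clock: 14.48
tcp_pos: [0.6104, 0.0382, 0.0109]
orientation: [-0.002, 0.081, 0.997, 0.0]
wrist_force: [-9.8, 2.1, 7.0]
finger_gap: 0.0426
grip_force: 4.9
```

>>> {"fn": "jog_arm", "kwargs": {"moves": [{"slide": [-1, 0, 0], "angular": [0, 0, 0], "fingers": 0.5}, {"slide": [-1, 0, 0], "angular": [0, 0, 0], "fingers": 0.5}]}}

```text
clock: 14.65
tcp_pos: [0.6105, 0.0382, 0.0108]
orientation: [-0.003, 0.081, 0.997, 0.0]
wrist_force: [-12.2, 1.6, 9.7]
finger_gap: 0.0423
grip_force: 6.1
```

Force is rising while the TCP stands still, so the player is at the stop. I'll back off and check.

>>> {"fn": "jog_arm", "kwargs": {"moves": [{"slide": [3, 0, 0], "angular": [0, 0, 0], "fingers": 0.5}, {"slide": [7, 0, 0], "angular": [0, 0, 0], "fingers": 0.5}, {"slide": [20, 0, 0], "angular": [0, 0, 0], "fingers": 0.5}, {"slide": [40, 0, -10], "angular": [0, 0, 0], "fingers": 0.5}, {"slide": [40, 0, -50], "angular": [0, 0, 0], "fingers": 0.5}, {"slide": [40, 0, -90], "angular": [0, 0, 0], "fingers": 0.3}, {"slide": [20, 0, -130], "angular": [0, 0, 0], "fingers": 0}, {"slide": [-10, 0, -160], "angular": [0, 0, 0], "fingers": 0}, {"slide": [-40, 0, -170], "angular": [0, 0, 0], "fingers": 0}, {"slide": [-50, 0, -170], "angular": [0, 0, 0], "fingers": 0}]}}

```text
clock: 15.48
tcp_pos: [0.6704, 0.0283, 0.1867]
orientation: [0.007, 0.081, 0.997, -0.0]
wrist_force: [0.2, 0.7, 0.4]
finger_gap: 0.0853
grip_force: 0.0
```

```bash
python3 - <<'E'
from h import *
go(.6,.04,.2,-9.3)
w=wrist(); overlay(w,"w6.png",cx=-.061)
E
```

```text
t 15.48 tcp [0.6704 0.0283 0.1867] slide [ 71.1   0.2 -14.4] ang [ 0.06  0.85 -0.02] F [0.2 0.7 0.4] gap 0.0853
```

View pics/w6.png

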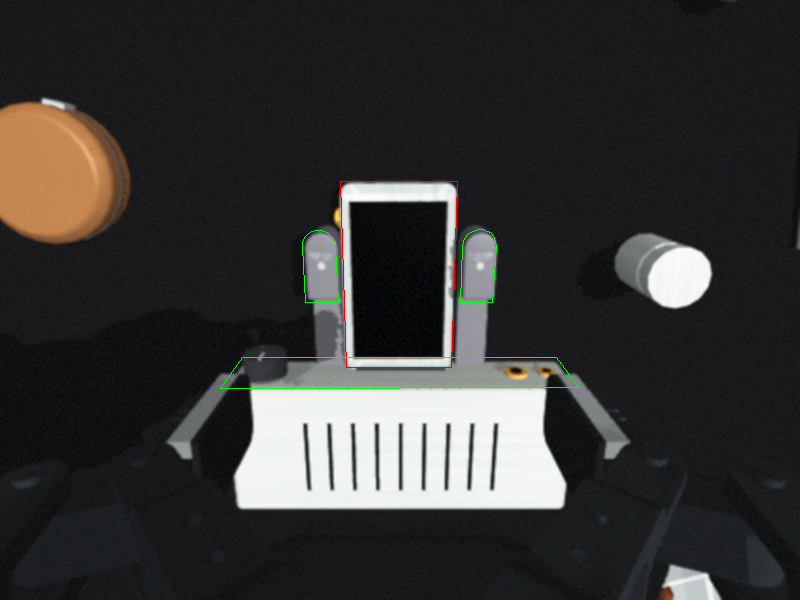

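The player matches the home outline: rear edge at row 181, nose edge at row 367 on the stop, sides centred between the horns. I'm handing in.

```bash
python3 -c "
from workcell import *
print(hand_in())"
```

```text
the job is handed in; nothing more can be done
None
```

The player is docked: it was pushed flat, socket end first, between the horns until it met the stop, and the last picture shows it home to about 1 mm; the job is handed in at about 15.5 s, with the gripper clear and nothing else moved.

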